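Catch the cold bricks for a specimen transport box

ROBOT

A 6-joint arm with a two-finger parallel gripper is mounted at the origin on the work surface. World frame = base frame: x ahead of the robot, y to its left, z up, the work surface at z = 0. Lengths are in m, angles in rad, forces in N, time in s.
With the tool pointing down it reaches from about 0.425 to 0.95 m from the base axis. Payload 3.5 kg.
Tool frame: the origin (TCP) lies midway between the tips of the shut fingers; the grasp point (between the pads) lies 19 mm behind it; z points along the fingers, y is the direction in which the jaws open and shut (so a half turn about z gives the same grasp; the last joint's range is limited). The gripper opens to 85 mm and grips with 20 to 120 N. Pads are 22 mm wide; open, the fingers measure 114 mm over their backs; the gripper's body (76 mm by 85 mm) begins 54 mm behind the grasp point. The pads swing forward as they close: fully open they stand 13 mm farther back than shut.
Start: joints at [-1.383, 0.286, 1.577, -0, 1.279, -0.15], TCP at [0.224, -0.637, 0.231] pointing down, gripper open.
Joint ranges: [-2.77, 2.77], [-0.9, 2.22], [0.21, 2.48], [-1.53, 4.67], [0.24, 2.81], [-2.84, 2.84]. Speed limits (rad/s): [2.79, 2.79, 3.14, 3.14, 3.14, 3.14].

INTERFACE

Orientations are given as a unit quaternion [x, y, z, w].
In Python, from plant import * gives the robot as it stands.
- The arm moves only by the shell command python3 -m jog 'ROWS' [FORCE]. ROWS is a JSON object of lists of equal length, an entry for each row: "travel": the shift along the world's x, y, z in mm, a list of three; "dr": the turn, a rotation vector about the world's x, y, z in degrees, a list of three; "jaw": the closure in counts, from 0 (fully open) to 255 (shut). In form: {"travel": [[x, y, z], ...], "dr": [[wx, wy, wz], ...], "jaw": [jaw, ...]}. A call has 1 to 5 rows; each row shifts and turns the commanded pose from where the row before left it; what a row does not reach is not made up. A row lasts 1/12 s, in which the tool goes at most 41.7 mm and 7.16 degrees, less where a joint would pass 70% of its speed; a pose out of reach is approached as far as the arm can. A call is refused whole if a number of a shift passes 41.7 or a number of a turn 7.16, either way. A call with a gripper value outside its range is refused whole. The fingers move at their own pace and stop on an object; FORCE is the grip in N (left out, the last holds). Time passes only in rows, so rows that do not move let the fingers close. It gives the time, the measured TCP pose, the force and the opening at its end, in the units of the state.
- get_state(): the state, without advancing time (a new reading comes with each control period).
- read_camera(name): name is "side" or "top" or "wrist"; returns the picture (400x640x3 uint8, red, green, blue); there is no depth.
- camera_info(name): a dict with "K" (3x3 intrinsics, pixels), "R" (3x3) and "t" (3): a world point X has camera coordinates R X + t; the wrist camera has in their place "mount" (4x4, takes a point from camera to tool coordinates, whose origin is the TCP and whose axes are the flange's). Camera axes: x right, y down, z forward; pixel columns grow to the right and rows downward; lengths in m; the calibration is good to about 2 mm. A picture is of the moment at which its call begins: read the wrist's pose just before it. camera_info takes no time and is no camera call.
- sign_off(): hands the job in, once; it reports no verdict.
The state is a dict: "time": time; "qpos": joint angles; "dq": joint speeds; "joint_efforts": joint torques, N m; "eef_pos": TCP position; "tcp_rot": TCP orientation; "contact_force": force on the tool from outside, world axes, zero at the start; "wrist_torque": the same for the moment, N m; "opening": opening from 0.0 (shut) to 1.0 (fully open).
Only numpy, scipy, OpenCV 4.12 (cv2) and the standard library are available. Lean on these libraries where they do the work, as an engineer would, in place of code of your own. Each camera call takes 0.05 s, during which the arm holds its last target. There are 200 camera calls.

TASK

Turn the brick dispenser's selector to its red tag, then take the green tub by its handle, hold it under the chute and press it against the dispenser's push bar, by feel and without ramming it, until all three cold bricks of the red-tag lane have slid into the tub. Then draw the tub back and leave it standing on the counter inside the yellow taped square with its bricks in it. Let no brick fall on the counter, leave the other lane's bricks in their lane and the selector at the red tag, and do not disturb the other things on the counter.

Things in the scene. Friction and masses are not known exactly. Their poses are not given: they have to be found in the camera images.
- dispenser: two-lane gravity dispenser for cold bricks, white frame, fixed to the counter, about 320 mm long. Origin on the counter straight below the chute's lip, z up, y across; it pours towards its -x and rises towards +x. Lanes side by side, 60 mm wide, centres at y = +33 mm (left lane) and y = -33 mm (right lane)
- chute_lip (a point): middle of the lip of the steel chute's floor, 100 mm above the counter. The floor slopes up from here at 30 degrees towards the dispenser's +x for 306 mm; bricks slide off here and land up to about 130 mm in front (-x) of it, all three within about 2 s while the push bar is held home
- gate_mid (a point): middle of the orange gate across both lanes when it is shut, 45 mm up the slope from the lip. The push bar raises it, 0.85 mm per mm of bar travel: it clears the bricks after about 23 mm of the bar's 30 mm and drops back with the bar. Just behind it a metal shutter driven by the selector shuts both lanes (selector in the middle) or all but one lane
- passage (a point): on the counter below the lip: mouth of the passage under the chute, where the tub goes in along the dispenser's +x. It is 164 mm wide between the front legs, which begin 39 mm behind this point; the chute and cheeks are 90 mm or more above the counter. The push bar with its buffer stands across it
- selector (a joint): black pointer knob on the deck, vertical axis, rad, positive anticlockwise from above. 0 = both lanes shut, pointer to the dispenser's -x. Detents at 0, +1.31 (pointer to the tag at dispenser y -65 mm, right lane free) and -1.31 (pointer to the tag at y +65 mm, left lane free); stops at +-1.45. Peak about 0.08 Nm; turned past about 0.9 and let go it snaps to the side detent
- knob_grip (a point): on the knob's axis (dispenser x 30 mm, y 0) at mid height of its grip, 225 mm above the counter. The grip is a bar 52 mm long, 14 mm wide, 30 mm high (207 to 237 mm above the counter); point x runs along the bar, the pointer end is -x
- tag_red: red square tag 34 x 34 x 4 mm on the white deck over the chute's lower end (deck 70 mm in dispenser x, -5 to 65 mm, by 180 mm, top 200 mm above the counter), at dispenser y = +65 mm (red lane is the left one) or y = -65 mm (red lane is the right one); origin at the centre of its underside. A blue tag is on the other side
- bar_front (a point): centre of the yellow push bar's front face at rest (dispenser x 28 mm, 40 mm above the counter); a plate 136 mm wide, 20 to 60 mm above the counter. A black rubber buffer 110 x 30 mm stands 10 to 46 mm out from it towards -x: set by hand, different every time, not given. Push it along +x: travel 30 mm to a cushioned firm stop, 4 N rising to 10 N; springs back. Over 40 N is ramming
- tub: green open tub, outside 175 (x) x 150 (y) x 75 mm high, walls and floor 4 mm, 0.22 to 0.37 kg, loose on the counter, slides easily; origin at the centre of its underside. A handle runs out from its -x wall. Centred in the passage with its x along the dispenser's it catches either lane: with the bar home its +x wall, 87.5 mm from its centre, is 12 to 48 mm behind the lip
- tub_grip (a point): on the tub's handle, 140 mm from the tub's centre towards its -x, 57 mm above its underside: where to hold it. The handle is a bar along x, 20 mm wide in y, 22 mm high (46 to 68 mm), from the wall to 180 mm from the centre, ending in a stop 32 mm wide and 8 mm thick
- square: yellow taped square 240 x 240 mm on the counter, flat, nothing to bump; origin at its centre. The tub's body belongs inside it, any way round; the handle may stick out
- left_brick1: lowest brick of the left lane: cold brick, rigid white box 75 x 55 x 22 mm with a blue window on top, about 0.1 kg; origin at its centre, x along its 75 mm length, z up out of its window
- left_brick2: middle brick of the left lane: cold brick, rigid white box 75 x 55 x 22 mm with a blue window on top, about 0.1 kg; origin at its centre, x along its 75 mm length, z up out of its window
- left_brick3: topmost brick of the left lane: cold brick, rigid white box 75 x 55 x 22 mm with a blue window on top, about 0.1 kg; origin at its centre, x along its 75 mm length, z up out of its window
- right_brick1: lowest brick of the right lane: cold brick, rigid white box 75 x 55 x 22 mm with a blue window on top, about 0.1 kg; origin at its centre, x along its 75 mm length, z up out of its window
- right_brick2: middle brick of the right lane: cold brick, rigid white box 75 x 55 x 22 mm with a blue window on top, about 0.1 kg; origin at its centre, x along its 75 mm length, z up out of its window
- right_brick3: topmost brick of the right lane: cold brick, rigid white box 75 x 55 x 22 mm with a blue window on top, about 0.1 kg; origin at its centre, x along its 75 mm length, z up out of its window
- specimen_pot: specimen jar, 60 mm across, 80 mm high, orange lid: leave alone; origin at the centre of its underside
- specimen_pot2: specimen jar, 60 mm across, 80 mm high, yellow lid: leave alone
- tube_rack: white tube rack 70 x 210 mm, 112 mm high with tubes: leave alone
- marker: white marker pen 100 mm long: leave alone
Things that resemble listed ones, but are neither listed nor needed, are in the scene too. What is shaped like the left_brick3 but brown or orange is not meant.

How it is judged:
By the outcome, as a careful person would: the job done as asked, in the order asked, and still so for the second after the job is handed in, with the robot touching nothing.
It also fails if it takes over 64 s, if anything falls off the work surface, if the arm or the gripper's body presses on something with over 40 N, if the wrist force passes 120 N, or if a joint passes its speed limit or range.

## Working session

There is one attempt and no reset: what is moved stays moved. The work goes in short steps, Python scripts to look and compute and a shell command to move; the robot and the scene stay as the last step left them, time stands still between calls to the robot, and variables do not carry over. Pictures are saved under pics/ and viewed, about 8 in all and at most 12, crops included, and the job is handed in when it is done.

```bash
mkdir -p pics; ls; python3 - <<'E'
from plant import *
import cv2,numpy as np
s=get_state();print(s)
for n in("top","side"):
    im=read_camera(n);cv2.imwrite(f"pics/{n}0.png",im[:,:,::-1])
    c=camera_info(n);print(n,np.round(c["K"],1).tolist(),np.round(c["R"],4).tolist(),np.round(c["t"],4).tolist())
print(camera_info("wrist"))
E
```

```text
pics
{'time': 0.0, 'qpos': array([-1.38299636e+00,  2.87182568e-01,  1.57816635e+00, -2.53540468e-05,
        1.27855950e+00, -1.49979295e-01]), 'dq': array([-2.41832999e-04, -2.47209311e-04,  3.09440438e-04,  2.80895373e-04,
        4.28828044e-04,  2.93289258e-05]), 'joint_efforts': array([ 6.63563242e-04, -4.05978727e+01, -2.92624676e+01, -7.23953872e-05,
        5.83372079e-03, -1.44079598e-05]), 'eef_pos': array([ 0.22360389, -0.63620602,  0.22994165]), 'tcp_rot': array([ 9.85770737e-01,  1.68091385e-01, -3.40277529e-05, -1.15744468e-03]), 'contact_force': array([-0.30689777,  0.89195254,  0.2819753 ]), 'wrist_torque': array([-0.01663267,  0.00370461,  0.00725105]), 'opening': 1.00135034042056}
top [[407.3, 0.0, 316.1], [0.0, 407.3, 206.5], [0.0, 0.0, 1.0]] [[0.0122, -0.9999, -0.0043], [-0.9922, -0.0116, -0.124], [0.1239, 0.0058, -0.9923]] [0.043, 0.6251, 1.0358]
side [[440.7, 0.0, 321.2], [0.0, 440.7, 198.7], [0.0, 0.0, 1.0]] [[-0.9874, -0.1575, -0.0158], [-0.0861, 0.6185, -0.7811], [0.1328, -0.7699, -0.6242]] [0.6004, 0.1368, 1.3303]
{'K': array([[290.54358874,   0.        , 319.93051589],
       [  0.        , 290.54358874, 198.36777009],
       [  0.        ,   0.        ,   1.        ]]), 'mount': array([[-3.61742968e-04, -9.60301301e-01, -2.78964659e-01,
         7.16701444e-02],
       [ 9.99999922e-01, -3.91593713e-04,  5.12789403e-05,
        -3.57476581e-04],
       [-1.58484040e-04, -2.78964619e-01,  9.60301368e-01,
        -1.42827943e-01],
       [ 0.00000000e+00,  0.00000000e+00,  0.00000000e+00,
         1.00000000e+00]])}
```

View pics/top0.png

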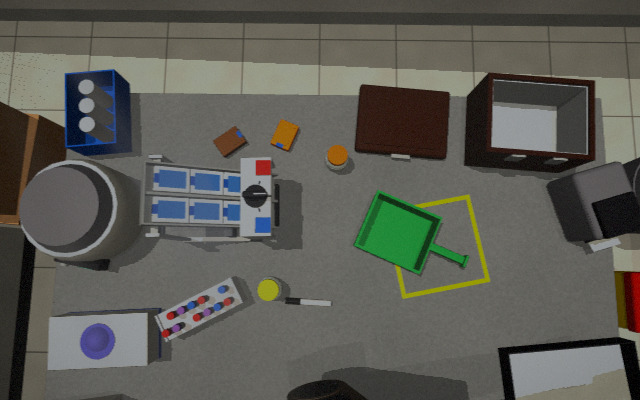

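View pics/side0.png

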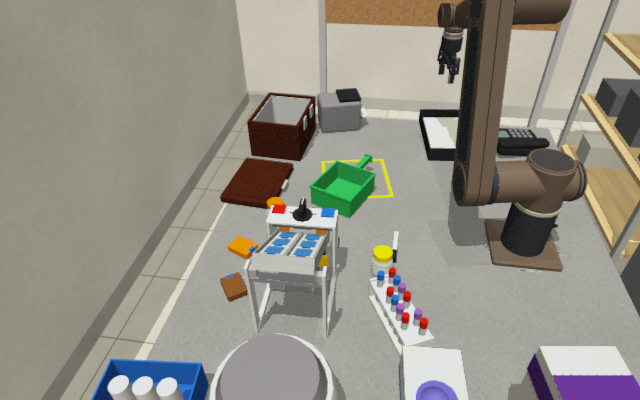

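The top view shows the red tag at about (263,167), blue at (263,225), the knob at (255,196), and the tub at about (400,232) with its handle towards (465,262). The square is around (445,245). The dispenser's +x is roughly world +y, and the red lane is at world +x, which is the right lane.

```bash
cat > h.py <<'E'
from plant import *
import cv2,numpy as np
from scipy.spatial.transform import Rotation as Ro
def cam(n,s=None):
    c=camera_info(n);K=np.array(c["K"])
    if n!="wrist":R=np.array(c["R"]);return K,R,np.array(c["t"])
    s=s or get_state();M=np.array(c["mount"]);T=np.eye(4);T[:3,:3]=Ro.from_quat(s["tcp_rot"]).as_matrix();T[:3,3]=s["eef_pos"]
    W=np.linalg.inv(T@M);return K,W[:3,:3],W[:3,3]
def pl(C,px,z):
    K,R,t=C;px=np.atleast_2d(np.array(px,float));d=(R.T@np.linalg.inv(K)@np.c_[px,np.ones(len(px))].T).T;o=-R.T@t
    return (o+d*((z-o[2])/d[:,2])[:,None])[:,:2]
def proj(C,X):
    K,R,t=C;p=(K@(R@np.atleast_2d(X).T+t[:,None])).T;return p[:,:2]/p[:,2:]
def mask(im,col):
    h=cv2.cvtColor(im,cv2.COLOR_RGB2HSV);H,S,V=[h[...,i].astype(int) for i in range(3)]
    return {"red":((H<6)|(H>174))&(S>180)&(V>90),"blue":(H>100)&(H<125)&(S>180)&(V>90),"green":(H>45)&(H<80)&(S>120)&(V>40),"yellow":(H>24)&(H<34)&(S>150)&(V>90),"black":(V<60)}[col].astype(np.uint8)*255
def blobs(m,amin=20):
    cs,_=cv2.findContours(m,cv2.RETR_EXTERNAL,cv2.CHAIN_APPROX_NONE);return sorted([c for c in cs if cv2.contourArea(c)>amin],key=cv2.contourArea,reverse=True)
def cen(c):
    m=cv2.moments(c);return np.array([m["m10"],m["m01"]])/m["m00"]
E
python3 - <<'E'
from h import *
im=cv2.imread("pics/top0.png")[:,:,::-1].copy();C=cam("top")
for col,z in(("red",.204),("blue",.204)):
    for c in blobs(mask(im,col),80):
        p=cen(c)
        if 240<p[0]<285: print(col,p,cv2.contourArea(c),pl(C,p,z)*1000)
g=blobs(mask(im,"green"),200)[0]
a=cv2.approxPolyDP(g,4,True)[:,0];print("tub",a.tolist(),np.round(pl(C,a,.075)*1000).tolist())
y=mask(im,"yellow");y[:,:340]=0;pts=np.argwhere(y)[:,::-1]
r=cv2.minAreaRect((pl(C,pts,0)*1000).astype(np.float32));print("square",r)
k=mask(im,"black");k[:170]=0;k[225:]=0;k[:,:235]=0;k[:,300:]=0
for c in blobs(k):print("blk",cen(c),cv2.boundingRect(c),pl(C,cen(c),.21)*1000)
s=cv2.imread("pics/side0.png")
v=np.hstack([cv2.resize(im[150:245,130:300,::-1],None,fx=4,fy=4,interpolation=cv2.INTER_CUBIC)])
cv2.imwrite("pics/d.png",v)
E
```

```text
red [262.5 167.5] 169.0 [[691.2370698  171.62000199]]
blue [262.5 224.5] 169.0 [[562.22420176 167.93857305]]
tub [[377, 191], [355, 246], [417, 273], [429, 250], [465, 265], [467, 255], [432, 242], [441, 217]] [[662.0, -105.0], [521.0, -49.0], [456.0, -204.0], [513.0, -235.0], [477.0, -324.0], [502.0, -330.0], [533.0, -243.0], [597.0, -267.0]]
square ((527.388671875, -273.8348388671875), (240.2642822265625, 239.0911407470703), 11.616976737976074)
blk [254.28123419 195.76024279] (243, 185, 25, 22) [[625.59543437 187.23561271]]
blk [276.85846154 204.41333333] (272, 184, 8, 41) [[606.77306276 136.5233795 ]]
```

View pics/d.png

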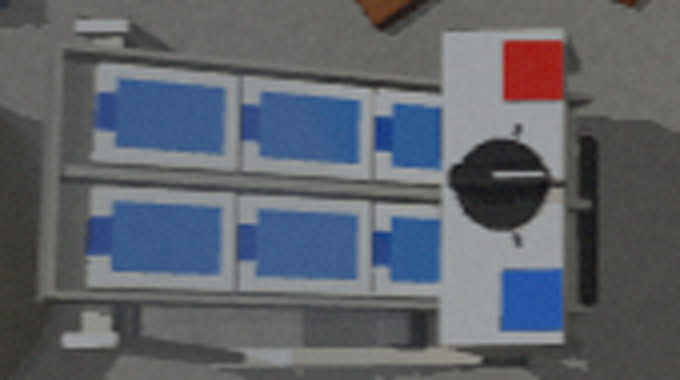

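Red lane is the right lane, so the selector has to turn +1.31 anticlockwise. The pointer is now at 0, and the tag spacing of 129 mm agrees with 130. I'm moving above the knob, at about (626,187), for a close look.

```bash

R='{"travel":[[17,34,4],[17,34,4],[17,34,4],[17,34,4],[17,34,4]],"dr":[[0,0,3],[0,0,3],[0,0,3],[0,0,3],[0,0,3]],"jaw":[0,0,0,0,0]}'
python3 -m jog '{"travel":[[17,34,4],[17,34,4],[17,34,4],[17,34,4],[17,34,4]],"dr":[[0,0,3],[0,0,3],[0,0,3],[0,0,3],[0,0,3]],"jaw":[0,0,0,0,0]}' 30
python3 -m jog '{"travel":[[17,34,4],[17,34,4],[17,34,4],[17,34,4],[17,34,4]],"dr":[[0,0,3],[0,0,3],[0,0,3],[0,0,3],[0,0,3]],"jaw":[0,0,0,0,0]}'
python3 -m jog '{"travel":[[17,34,4],[17,34,4],[17,34,4],[17,34,4],[17,34,4]],"dr":[[0,0,3],[0,0,3],[0,0,3],[0,0,3],[0,0,3]],"jaw":[0,0,0,0,0]}'
python3 -m jog '{"travel":[[17,34,4],[17,34,4],[17,34,4],[17,34,4],[17,34,4]],"dr":[[0,0,3],[0,0,3],[0,0,3],[0,0,3],[0,0,3]],"jaw":[0,0,0,0,0]}'
python3 -m jog '{"travel":[[16,36,0],[16,36,0],[16,36,0],[14,35,0],[0,0,0]],"dr":[[0,0,3],[0,0,3],[0,0,3],[0,0,3],[0,0,0]],"jaw":[0,0,0,0,0]}'
cat > w.py <<'E'
import sys
from h import *
s=get_state();im=read_camera("wrist");C=cam("wrist",s);cv2.imwrite(f"pics/{sys.argv[1]}.png",im[:,:,::-1])
print(s["time"],s["eef_pos"].round(4),Ro.from_quat(s["tcp_rot"]).as_matrix().round(3).tolist(),s["qpos"].round(2))
for col,z in(("red",.204),("blue",.204)):
    for c in blobs(mask(im,col),300):
        q=pl(C,c[:,0],z)*1000;print(col,cen(c).round(),pl(C,cen(c),z)*1000,[np.round(v,1) for v in cv2.minAreaRect(q.astype(np.float32))])
E
python3 w.py w1
```

```text
time: 0.52
eef_pos: [0.309, -0.4649, 0.2507]
tcp_rot: [0.955, 0.296, 0.0, -0.001]
contact_force: [0.5, 0.3, -1.0]
opening: 0.995
time: 0.93
eef_pos: [0.3939, -0.2948, 0.271]
tcp_rot: [0.908, 0.419, -0.0, -0.0]
contact_force: [0.2, -1.4, -0.1]
opening: 1.001
time: 1.35
eef_pos: [0.4789, -0.1249, 0.2912]
tcp_rot: [0.846, 0.534, -0.0, -0.0]
contact_force: [0.6, -0.4, -0.1]
opening: 1.001
time: 1.77
eef_pos: [0.5639, 0.0452, 0.311]
tcp_rot: [0.769, 0.64, -0.0, -0.0]
contact_force: [0.2, -0.4, -0.0]
opening: 0.999
time: 2.18
eef_pos: [0.6263, 0.1918, 0.3095]
tcp_rot: [0.696, 0.718, 0.0, -0.001]
contact_force: [0.0, -0.9, -0.5]
opening: 0.999
2.1833 [0.6263 0.1918 0.3095] [[-0.031, 1.0, -0.002], [1.0, 0.031, 0.002], [0.003, -0.002, -1.0]] [0.14 0.2  1.54 0.   1.4  0.11]
red [391. 221.] [[692.46213524 171.57452939]] [array([692.4, 171.2]), array([31.9, 32. ]), np.float64(1.8)]
blue [279.  64.] [[591.058357   300.46579069]] [array([590.6, 300.7]), array([34.5, 62. ]), np.float64(3.6)]
blue [364.  64.] [[658.39132537 302.07075078]] [array([659.2, 302.4]), array([61.4, 34.9]), np.float64(89.6)]
blue [286. 140.] [[596.33647762 241.69844192]] [array([596.3, 242.9]), array([29.1, 36.3]), np.float64(1.7)]
blue [356. 140.] [[655.75495378 243.17796253]] [array([655.9, 243.8]), array([29.2, 36.4]), np.float64(1.7)]
blue [249. 220.] [[563.2806635  168.70919058]] [array([563.3, 168.2]), array([31.6, 32. ]), np.float64(1.8)]
```

View pics/w1.png

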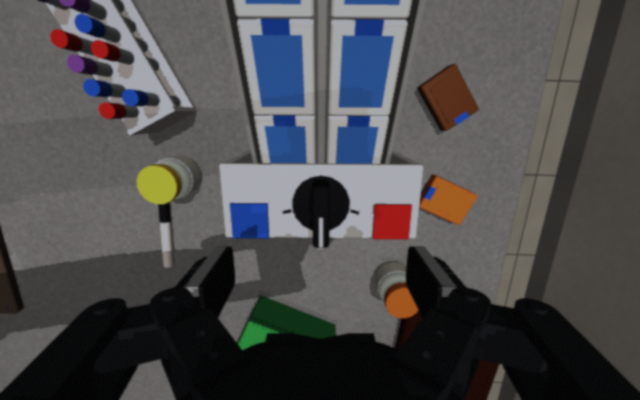

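The close view confirms the tags at (391,221) and (249,220), about 142 px apart, with the knob disc centred at (321,204) and the pointer toward the lip. The correction is only (+1,-5) mm. I'll lower, grip and turn.

```bash

python3 -m jog '{"travel":[[1,-5,-25],[0,0,-25],[0,0,-25],[0,0,-22],[0,0,0]],"dr":[[0,0,0],[0,0,0],[0,0,0],[0,0,0],[0,0,0]],"jaw":[60,120,120,150,200]}' 30
python3 -m jog '{"travel":[[0,0,0],[0,0,0],[0,0,0],[0,0,0],[0,0,0]],"dr":[[0,0,0],[0,0,0],[0,0,0],[0,0,0],[0,0,0]],"jaw":[255,255,255,255,255]}'
```

```text
time: 2.65
eef_pos: [0.6239, 0.1795, 0.2081]
tcp_rot: [0.699, 0.715, -0.004, -0.003]
contact_force: [0.3, 0.2, -1.7]
opening: 0.3
time: 3.07
eef_pos: [0.6268, 0.1799, 0.2126]
tcp_rot: [0.699, 0.715, -0.001, 0.0]
contact_force: [6.6, -1.2, -12.9]
opening: 0.154
```

The earlier reading was taken before the arm settled, so the grip is about 6 mm off the knob axis. I'll reopen, shift and grip again.

```bash

python3 -m jog '{"travel":[[0,0,0],[0,0,1],[0,3,0],[0,4,0],[0,0,0]],"dr":[[0,0,0],[0,0,0],[0,0,0],[0,0,0],[0,0,0]],"jaw":[160,150,150,150,150]}' 30
python3 - <<'E'
from plant import *
s=get_state();print(s["eef_pos"],s["contact_force"],s["opening"])
E
python3 -m jog '{"travel":[[0,0,0],[0,0,0],[0,0,0],[0,0,0],[0,0,0]],"dr":[[0,0,0],[0,0,0],[0,0,0],[0,0,0],[0,0,0]],"jaw":[255,255,255,255,255]}'
```

```text
time: 3.48
eef_pos: [0.6272, 0.1892, 0.2172]
tcp_rot: [0.698, 0.716, 0.001, 0.001]
contact_force: [-0.1, 0.1, 0.5]
opening: 0.413
[0.62717412 0.18917047 0.21719212] [-0.06938171  0.09663607  0.53916981] 0.4132092930093823
time: 3.9
eef_pos: [0.6268, 0.1885, 0.2159]
tcp_rot: [0.699, 0.715, 0.0, -0.0]
contact_force: [-1.1, 0.7, 3.6]
opening: 0.157
```

```bash

python3 -m jog '{"travel":[[0,0,0],[0,0,0],[0,0,0],[0,0,0],[0,0,0]],"dr":[[0,0,5],[0,0,5],[0,0,5],[0,0,5],[0,0,5]],"jaw":[255,255,255,255,255]}'
python3 -m jog '{"travel":[[0,0,0],[0,0,0],[0,0,0],[0,0,0],[0,0,0]],"dr":[[0,0,5],[0,0,5],[0,0,5],[0,0,5],[0,0,5]],"jaw":[255,255,255,255,255]}'
python3 -m jog '{"travel":[[0,0,0],[0,0,0],[0,0,0],[0,0,0],[0,0,0]],"dr":[[0,0,5],[0,0,5],[0,0,5],[0,0,5],[0,0,5]],"jaw":[255,255,255,255,255]}'
python3 -m jog '{"travel":[[0,0,0],[0,0,0],[0,0,0],[0,0,0],[0,0,0]],"dr":[[0,0,0],[0,0,0],[0,0,0],[0,0,0],[0,0,0]],"jaw":[255,255,170,130,130]}'
python3 -m jog '{"travel":[[0,0,0],[0,0,30],[0,0,40],[0,0,40],[0,0,40]],"dr":[[0,0,0],[0,0,0],[0,0,0],[0,0,0],[0,0,0]],"jaw":[100,100,60,0,0]}'
python3 -m jog '{"travel":[[0,0,0],[0,0,0]],"dr":[[0,0,0],[0,0,0]],"jaw":[0,0]}'
python3 w.py w2
```

```text
time: 4.32
eef_pos: [0.6258, 0.1882, 0.216]
tcp_rot: [0.526, 0.851, -0.001, -0.001]
contact_force: [-5.5, -0.4, 4.5]
opening: 0.153
time: 4.73
eef_pos: [0.6249, 0.1875, 0.216]
tcp_rot: [0.329, 0.944, -0.002, -0.002]
contact_force: [-7.6, -2.6, 7.1]
opening: 0.159
time: 5.15
eef_pos: [0.6244, 0.1866, 0.216]
tcp_rot: [0.117, 0.993, -0.002, -0.003]
contact_force: [-10.5, -5.3, 7.7]
opening: 0.151
time: 5.57
eef_pos: [0.6268, 0.1881, 0.2149]
tcp_rot: [0.119, 0.993, -0.0, 0.0]
contact_force: [-0.5, -0.2, 0.6]
opening: 0.491
time: 5.98
eef_pos: [0.6265, 0.1882, 0.3663]
tcp_rot: [0.119, 0.993, -0.0, -0.0]
contact_force: [0.9, 0.1, 0.8]
opening: 0.991
time: 6.15
eef_pos: [0.6281, 0.1885, 0.3701]
tcp_rot: [0.119, 0.993, 0.001, 0.004]
contact_force: [-0.1, 0.4, -0.8]
opening: 0.999
6.15 [0.6281 0.1885 0.3701] [[-0.972, 0.236, 0.008], [0.236, 0.972, 0.001], [-0.008, 0.003, -1.0]] [ 0.14  0.17  1.46  0.    1.5  -1.2 ]
red [317. 236.] [[691.94004685 170.76316663]] [array([692.2, 170.5]), array([31.2, 32. ]), np.float64(1.3)]
blue [415. 182.] [[655.45406844 289.97835467]] [array([655.8, 290.5]), array([63.8, 30.8]), np.float64(82.6)]
blue [410. 123.] [[592.35166789 294.10781974]] [array([592. , 301.2]), array([64.8, 31.8]), np.float64(89.4)]
blue [284. 124.] [[562.57022483 167.65312443]] [array([562.9, 167.5]), array([30.9, 31.6]), np.float64(1.4)]
blue [357. 134.] [[589.47867822 238.77126327]] [array([590.1, 240.1]), array([28.6, 34.7]), np.float64(0.0)]
blue [476. 110.] [[595.04962202 360.99493028]] [array([594.7, 365.9]), array([39.1, 34.9]), np.float64(85.4)]
blue [519. 170.] [[668.30188999 400.73491814]] [array([665.9, 397.4]), array([51., 23.]), np.float64(57.1)]
blue [365. 187.] [[647.52078248 235.24650891]] [array([647. , 236.7]), array([27.7, 23.9]), np.float64(4.0)]
```

View pics/w2.png

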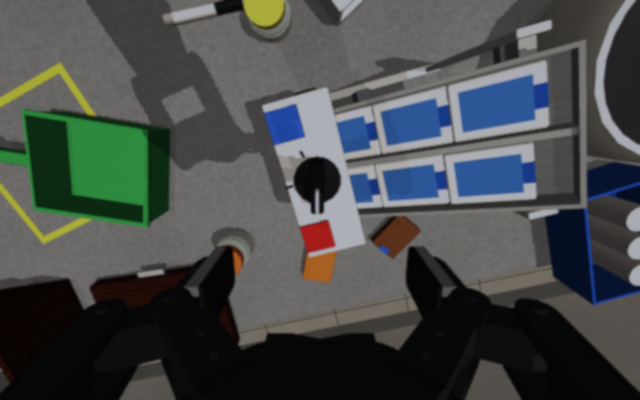

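The selector pointer (317,213) aims at the red tag (317,236), as wanted. The tub centre is about (559,-156) with yaw about 68°, so the handle grip is at about (506,-286). I'm moving above the handle.

```bash

python3 -m jog '{"travel":[[-8.6,-33.9,-12],[-8.6,-33.9,-12],[-8.6,-33.9,-12],[-8.6,-33.9,-12],[-8.6,-33.9,-12]],"dr":[[0,0,-7],[0,0,-7],[0,0,-7],[0,0,-7],[0,0,-7]],"jaw":[0,0,0,0,0]}'
python3 -m jog '{"travel":[[-8.6,-33.9,-12],[-8.6,-33.9,-12],[-8.6,-33.9,-12],[-8.6,-33.9,-12],[-8.6,-33.9,-12]],"dr":[[0,0,-7],[0,0,-7],[0,0,-7],[0,0,-7],[0,0,-7]],"jaw":[0,0,0,0,0]}'
python3 -m jog '{"travel":[[-8.6,-33.9,-12],[-8.6,-33.9,-12],[-8.6,-33.9,-12],[-8.6,-33.9,-12]],"dr":[[0,0,-7],[0,0,-7],[0,0,-7],[0,0,-7]],"jaw":[0,0,0,0]}'
python3 -m jog '{"travel":[[0,0,0],[0,0,0],[0,0,0]],"dr":[[0,0,0],[0,0,0],[0,0,0]],"jaw":[0,0,0]}'
python3 - <<'E'
from h import *
s=get_state();im=read_camera("wrist");C=cam("wrist",s);cv2.imwrite("pics/w3.png",im[:,:,::-1])
print(s["time"],s["eef_pos"].round(4),Ro.from_quat(s["tcp_rot"]).as_matrix().round(3).tolist(),s["qpos"].round(2))
t=read_camera("top");g=blobs(mask(t,"green"),100)
for c in g[:2]:print("top green",cv2.contourArea(c),[np.round(v,1) for v in cv2.minAreaRect((pl(cam("top"),c[:,0],.075)*1000).astype(np.float32))])
g=blobs(mask(im,"green"),100)
for c in g[:3]:
    a=cv2.approxPolyDP(c,5,True)[:,0];print(a.tolist(),np.round(pl(C,a,.07)*1000).tolist())
E
```

```text
time: 6.62
eef_pos: [0.582, 0.0176, 0.3015]
tcp_rot: [0.414, 0.91, -0.001, -0.002]
contact_force: [-0.0, 0.2, 0.9]
opening: 1.0
time: 7.03
eef_pos: [0.5387, -0.1517, 0.2417]
tcp_rot: [0.669, 0.743, -0.001, -0.002]
contact_force: [1.9, -0.9, 0.4]
opening: 1.0
time: 7.37
eef_pos: [0.5043, -0.2869, 0.1937]
tcp_rot: [0.829, 0.559, -0.001, -0.002]
contact_force: [0.8, -0.4, -0.3]
opening: 1.002
time: 7.62
eef_pos: [0.5056, -0.2855, 0.1954]
tcp_rot: [0.827, 0.562, -0.0, -0.002]
contact_force: [-0.4, -0.4, 0.3]
opening: 1.0
7.6167 [ 0.5056 -0.2855  0.1954] [[0.368, 0.93, -0.002], [0.93, -0.368, 0.003], [0.002, -0.003, -1.0]] [-0.69  0.11  1.84  0.    1.19 -0.31]
top green 4576.5 [array([ 540.3, -202. ]), array([277.9, 157.2]), np.float64(66.7)]
[[228, 0], [235, 134], [312, 140], [311, 222], [304, 237], [333, 239], [332, 140], [409, 139], [424, 0], [415, 0], [400, 136], [386, 131], [398, 0], [254, 0], [258, 129], [246, 132], [237, 0]] [[496.0, -110.0], [454.0, -207.0], [517.0, -237.0], [486.0, -310.0], [474.0, -323.0], [500.0, -335.0], [534.0, -244.0], [599.0, -269.0], [642.0, -168.0], [635.0, -165.0], [592.0, -263.0], [582.0, -254.0], [623.0, -160.0], [515.0, -117.0], [475.0, -210.0], [464.0, -209.0], [503.0, -112.0]]
```

View pics/w3.png

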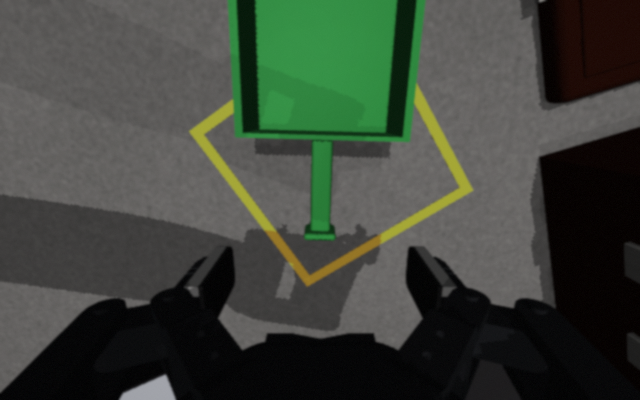

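The handle runs from (322,140) to (319,232), well centred between the jaws, with tub yaw about 66.8°. I'll descend and grip.

```bash

python3 -m jog '{"travel":[[-1,-3,-35],[0,0,-40],[0,0,-40],[0,0,-30],[0,0,-13]],"dr":[[0,0,-1.5],[0,0,0],[0,0,0],[0,0,0],[0,0,0]],"jaw":[0,0,0,0,0]}' 50
python3 -m jog '{"travel":[[0,0,0],[0,0,0],[0,0,0],[0,0,0],[0,0,0]],"dr":[[0,0,0],[0,0,0],[0,0,0],[0,0,0],[0,0,0]],"jaw":[100,180,255,255,255]}'
python3 -m jog '{"travel":[[0,0,0],[0,0,0],[0,0,0]],"dr":[[0,0,0],[0,0,0],[0,0,0]],"jaw":[255,255,255]}'
```

```text
time: 8.13
eef_pos: [0.5033, -0.2859, 0.0347]
tcp_rot: [0.834, 0.552, -0.001, -0.004]
contact_force: [-0.9, 0.6, -0.3]
opening: 0.999
time: 8.55
eef_pos: [0.5068, -0.2905, 0.0419]
tcp_rot: [0.835, 0.551, 0.001, 0.002]
contact_force: [0.6, -1.0, 0.4]
opening: 0.3
time: 8.8
eef_pos: [0.5063, -0.2904, 0.0416]
tcp_rot: [0.834, 0.551, 0.0, 0.001]
contact_force: [-1.1, 0.3, 6.2]
opening: 0.223
```

Gripped, with an opening of 19 mm against the 20 mm handle. Next I'll align the tub with the dispenser axis, keeping it clear of the orange-lidded pot at about (749,-10) and back at y ≈ -160.

```bash

python3 -m jog '{"travel":[[13.2,-1,0],[13.2,-1,0],[13.2,-1,0],[13.2,-1,0],[13.2,-1,0]],"dr":[[0,0,2.4],[0,0,2.4],[0,0,2.5],[0,0,2.5],[0,0,2.5]],"jaw":[255,255,255,255,255]}'
python3 -m jog '{"travel":[[13.2,-1,0],[13.2,-1,0],[13.2,-1,0],[13.2,-1,0],[13.2,-1,0]],"dr":[[0,0,2.4],[0,0,2.4],[0,0,2.5],[0,0,2.5],[0,0,2.5]],"jaw":[255,255,255,255,255]}'
python3 -m jog '{"travel":[[0,0,0],[0,0,0],[0,0,0]],"dr":[[0,0,0],[0,0,0],[0,0,0]],"jaw":[255,255,255]}'
cat > t.py <<'E'
import sys
from h import *
s=get_state();im=read_camera("top");cv2.imwrite(f"pics/{sys.argv[1]}.png",im[:,:,::-1]);C=cam("top")
print(s["time"],s["eef_pos"].round(4),Ro.from_quat(s["tcp_rot"]).as_matrix()[:2,0].round(4),s["contact_force"].round(1))
m=mask(im,"green");m[:,:280]=0
c=blobs(m,300)[0];a=cv2.approxPolyDP(c,3,True)[:,0];print(a.tolist(),np.round(pl(C,a,.075)*1000).tolist())
for n,col,lo,hi in(("pot",12,(310,130),(360,175)),):
    h=cv2.cvtColor(im,cv2.COLOR_RGB2HSV);o=((h[...,0]>8)&(h[...,0]<22)&(h[...,1]>170)&(h[...,2]>100)).astype(np.uint8)*255
    for c in blobs(o,40):print("orange",cen(c),pl(C,cen(c),.08)*1000)
E
python3 t.py t1
python3 - <<'E'
from h import *
s=get_state();im=read_camera("wrist");C=cam("wrist",s);cv2.imwrite("pics/w4.png",im[:,:,::-1])
a=cv2.imread("pics/t1.png")[100:320,130:530];b=im[:,:,::-1]
cv2.imwrite("pics/c4.png",np.vstack([cv2.resize(a,(545,300)),cv2.resize(b,(480,300))[:, :].copy() if 0 else cv2.copyMakeBorder(cv2.resize(b,(480,300)),0,0,0,65,cv2.BORDER_CONSTANT)]))
E
```

```text
time: 9.22
eef_pos: [0.5712, -0.2958, 0.0416]
tcp_rot: [0.769, 0.639, -0.001, 0.0]
contact_force: [-7.8, -0.6, 8.6]
opening: 0.221
time: 9.63
eef_pos: [0.637, -0.3005, 0.0415]
tcp_rot: [0.697, 0.717, -0.001, -0.001]
contact_force: [-6.1, -0.2, 7.0]
opening: 0.229
time: 9.88
eef_pos: [0.6391, -0.3007, 0.0418]
tcp_rot: [0.698, 0.716, 0.001, 0.003]
contact_force: [1.7, -2.1, 5.7]
opening: 0.228
9.8833 [ 0.6391 -0.3007  0.0418] [-0.025   0.9997] [ 1.7 -2.1  5.7]
[[448, 198], [432, 197], [430, 172], [362, 173], [363, 233], [432, 232], [432, 207], [445, 205]] [[646.0, -286.0], [648.0, -245.0], [713.0, -242.0], [708.0, -67.0], [554.0, -69.0], [558.0, -243.0], [622.0, -245.0], [628.0, -278.0]]
orange [284.66024187 133.6318972 ] [[809.03797329 134.14060149]]
orange [337.03321471 154.50533808] [[755.04493807  -2.12599916]]
```

View pics/c4.png

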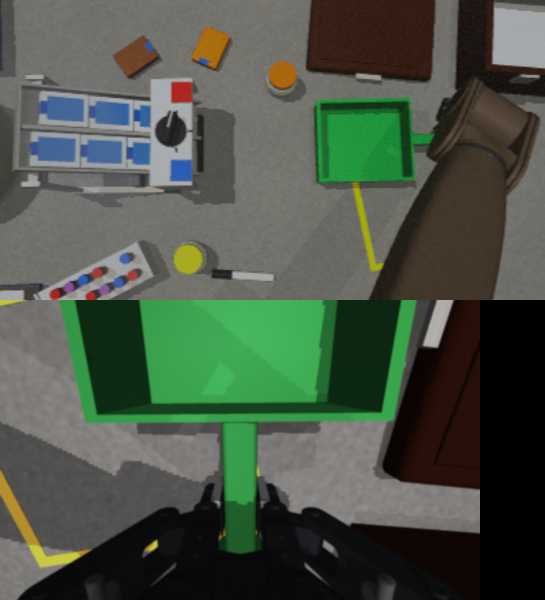

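The tub is square with the axis: rim corners average x ≈ 635 after the base-edge correction, against 635.3 expected. The pot's edge is about 15 mm clear. The buffer's front looks to be at dispenser x ≈ -18, so contact should come near TCP y ≈ -88. I'll advance to -115 first.

```bash

python3 -m jog '{"travel":[[-0.5,18.5,0],[-0.5,18.5,0],[-0.4,18.5,0],[-0.4,18.5,0],[-0.4,18.5,0]],"dr":[[0,0,0],[0,0,0],[0,0,0],[0,0,0],[0,0,0]],"jaw":[255,255,255,255,255]}' 70
python3 -m jog '{"travel":[[-0.5,18.5,0],[-0.5,18.5,0],[-0.4,18.5,0],[-0.4,18.5,0],[-0.4,14,0]],"dr":[[0,0,0],[0,0,0],[0,0,0],[0,0,0],[0,0,0]],"jaw":[255,255,255,255,255]}'
python3 -m jog '{"travel":[[0,0,0],[0,0,0],[0,0,0]],"dr":[[0,0,0],[0,0,0],[0,0,0]],"jaw":[255,255,255]}'
python3 t.py t2
```

```text
time: 10.4
eef_pos: [0.6363, -0.2088, 0.0418]
tcp_rot: [0.698, 0.716, -0.0, 0.003]
contact_force: [-0.2, -5.0, 5.2]
opening: 0.215
time: 10.82
eef_pos: [0.6343, -0.12, 0.0419]
tcp_rot: [0.698, 0.716, -0.0, 0.003]
contact_force: [0.4, -5.7, 6.0]
opening: 0.224
time: 11.07
eef_pos: [0.6341, -0.118, 0.0414]
tcp_rot: [0.698, 0.716, 0.002, 0.001]
contact_force: [-0.6, 2.8, 6.2]
opening: 0.221
11.0667 [ 0.6341 -0.118   0.0414] [-0.0247  0.9997] [-0.6  2.8  6.2]
[[359, 173], [291, 174], [292, 234], [361, 233], [357, 222], [365, 200], [360, 198]] [[708.0, -59.0], [704.0, 116.0], [549.0, 110.0], [554.0, -64.0], [582.0, -54.0], [638.0, -74.0], [643.0, -62.0]]
orange [284.63340892 133.70068027] [[808.85316463 134.20628075]]
orange [337.04404762 154.5375    ] [[754.96033708  -2.15441386]]
```

```bash

python3 -m jog '{"travel":[[-0.1,5,0],[-0.1,5,0],[0,0,0]],"dr":[[0,0,0],[0,0,0],[0,0,0]],"jaw":[255,255,255]}' | grep -E 'pos|force'
python3 -m jog '{"travel":[[-0.1,5,0],[0,0,0]],"dr":[[0,0,0],[0,0,0]],"jaw":[255,255]}'| grep -E 'pos|force'
python3 -m jog '{"travel":[[-0.1,5,0],[0,0,0]],"dr":[[0,0,0],[0,0,0]],"jaw":[255,255]}'| grep -E 'pos|force'
python3 -m jog '{"travel":[[-0.1,5,0],[0,0,0]],"dr":[[0,0,0],[0,0,0]],"jaw":[255,255]}'| grep -E 'pos|force'
```

```text
eef_pos: [0.6342, -0.1102, 0.0418]
contact_force: [0.3, -2.7, 5.9]
eef_pos: [0.6341, -0.1055, 0.0418]
contact_force: [-0.8, -4.0, 6.9]
eef_pos: [0.634, -0.1006, 0.0418]
contact_force: [0.6, -3.0, 7.5]
eef_pos: [0.6339, -0.0956, 0.0418]
contact_force: [-0.6, -3.1, 6.4]
```

```bash

python3 -m jog '{"travel":[[-0.1,5,0],[0,0,0]],"dr":[[0,0,0],[0,0,0]],"jaw":[255,255]}'| grep -E 'pos|force'
python3 -m jog '{"travel":[[-0.1,5,0],[0,0,0]],"dr":[[0,0,0],[0,0,0]],"jaw":[255,255]}'| grep -E 'pos|force'
python3 -m jog '{"travel":[[-0.1,5,0],[0,0,0]],"dr":[[0,0,0],[0,0,0]],"jaw":[255,255]}'| grep -E 'pos|force'
python3 -m jog '{"travel":[[-0.1,5,0],[0,0,0]],"dr":[[0,0,0],[0,0,0]],"jaw":[255,255]}'| grep -E 'pos|force'
```

```text
eef_pos: [0.6338, -0.0906, 0.0419]
contact_force: [0.1, -3.3, 6.4]
eef_pos: [0.6338, -0.0856, 0.0418]
contact_force: [0.3, -4.3, 6.4]
eef_pos: [0.6336, -0.0806, 0.0418]
contact_force: [0.9, -4.1, 6.5]
eef_pos: [0.6335, -0.0766, 0.0418]
contact_force: [-0.1, -7.4, 6.2]
```

Contact came at TCP y ≈ -78 and the force is rising. I'll press on.

```bash

python3 -m jog '{"travel":[[-0.1,5,0],[-0.1,5,0],[0,0,0]],"dr":[[0,0,0],[0,0,0],[0,0,0]],"jaw":[255,255,255]}'| grep -E 'pos|force'
python3 -m jog '{"travel":[[-0.1,5,0],[0,0,0]],"dr":[[0,0,0],[0,0,0]],"jaw":[255,255]}'| grep -E 'pos|force'
python3 -m jog '{"travel":[[-0.1,5,0],[0,0,0]],"dr":[[0,0,0],[0,0,0]],"jaw":[255,255]}'| grep -E 'pos|force'
python3 -m jog '{"travel":[[-0.1,4,0],[0,0,0]],"dr":[[0,0,0],[0,0,0]],"jaw":[255,255]}'| grep -E 'pos|force'
```

```text
eef_pos: [0.6332, -0.0673, 0.0418]
contact_force: [-0.7, -9.3, 5.8]
eef_pos: [0.6331, -0.0628, 0.0418]
contact_force: [0.3, -10.6, 6.3]
eef_pos: [0.633, -0.0582, 0.0419]
contact_force: [-2.0, -11.8, 6.3]
eef_pos: [0.6328, -0.0545, 0.0418]
contact_force: [-1.2, -12.5, 6.6]
```

```bash

python3 -m jog '{"travel":[[-0.1,3,0],[0,0,0]],"dr":[[0,0,0],[0,0,0]],"jaw":[255,255]}'| grep -E 'pos|force'
python3 -m jog '{"travel":[[0,2,0],[0,0,0]],"dr":[[0,0,0],[0,0,0]],"jaw":[255,255]}'| grep -E 'pos|force'
python3 -m jog '{"travel":[[0,1,0],[0,0,0]],"dr":[[0,0,0],[0,0,0]],"jaw":[255,255]}'| grep -E 'pos|force'
```

```text
eef_pos: [0.6328, -0.0519, 0.0418]
contact_force: [-1.6, -12.9, 7.0]
eef_pos: [0.6328, -0.0507, 0.0418]
contact_force: [-2.2, -15.9, 6.9]
eef_pos: [0.6328, -0.0501, 0.0418]
contact_force: [-2.1, -16.5, 5.1]
```

Home stop reached, with about 16 N in total. I'll hold while the bricks slide.

```bash

for i in 1 2 3 4 5; do python3 -m jog '{"travel":[[0,0,0],[0,0,0],[0,0,0],[0,0,0],[0,0,0]],"dr":[[0,0,0],[0,0,0],[0,0,0],[0,0,0],[0,0,0]],"jaw":[255,255,255,255,255]}'| grep -E 'time|pos|force'; done
python3 - <<'E'
from h import *
t=read_camera("top")[:,:,::-1];w=read_camera("wrist")[:,:,::-1];s=read_camera("side")[:,:,::-1]
for n,i in(("t5",t),("w5",w),("s5",s)):cv2.imwrite(f"pics/{n}.png",i)
cv2.imwrite("pics/c5.png",np.vstack([np.hstack([cv2.resize(t[130:250,130:380],(400,192)),cv2.resize(s[150:270,200:450],(400,192))]),cv2.resize(w,(800,400))[:400]]))
E
```

```text
time: 14.2
eef_pos: [0.6328, -0.0501, 0.0418]
contact_force: [-1.6, -17.2, 6.0]
time: 14.62
eef_pos: [0.6328, -0.05, 0.0418]
contact_force: [-1.1, -17.2, 6.4]
time: 15.03
eef_pos: [0.6328, -0.05, 0.0418]
contact_force: [-0.6, -16.5, 6.8]
time: 15.45
eef_pos: [0.6328, -0.0501, 0.0418]
contact_force: [-1.3, -16.2, 5.0]
time: 15.87
eef_pos: [0.6328, -0.05, 0.0418]
contact_force: [-0.9, -16.5, 5.6]
```

View pics/c5.png

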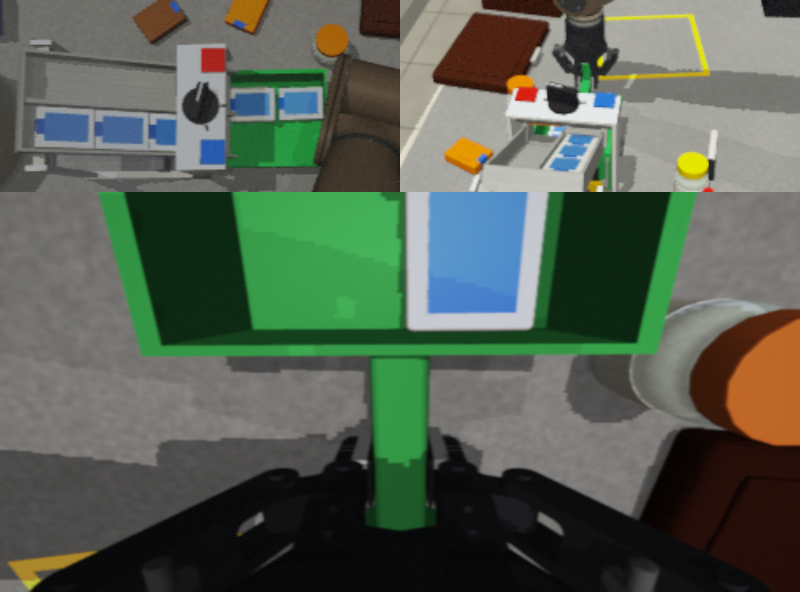

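The red lane is empty up the slope and the left lane is still full. Two windows are visible in the tub, at (252,104) and (300,103). I need to locate the third brick before withdrawing, so I'll enlarge the near-lip area from both fixed cameras.

```bash
python3 - <<'E'
from h import *
t=cv2.imread("pics/t5.png");s=cv2.imread("pics/s5.png")
f=lambda i,k:cv2.resize(i,None,fx=k,fy=k,interpolation=cv2.INTER_CUBIC)
a=f(t[155:235,235:340],7);b=f(s[195:275,250:340],7)
a=cv2.resize(a,(420,320));b=cv2.resize(b,(360,320))
w=cv2.imread("pics/w5.png")[0:120,180:470]
cv2.imwrite("pics/z5.png",np.vstack([np.hstack([a,b]),cv2.resize(w,(780,280))]))
C=cam("top");print("lip L/R px",proj(C,[[.692,.158,.1],[.662,.1575,.1],[.627,.157,.1]]))
E
```

```text
lip L/R px [[273.51028224 176.32224639]
 [273.40834199 188.10573062]
 [273.2550583  201.96190239]]
```

View pics/z5.png

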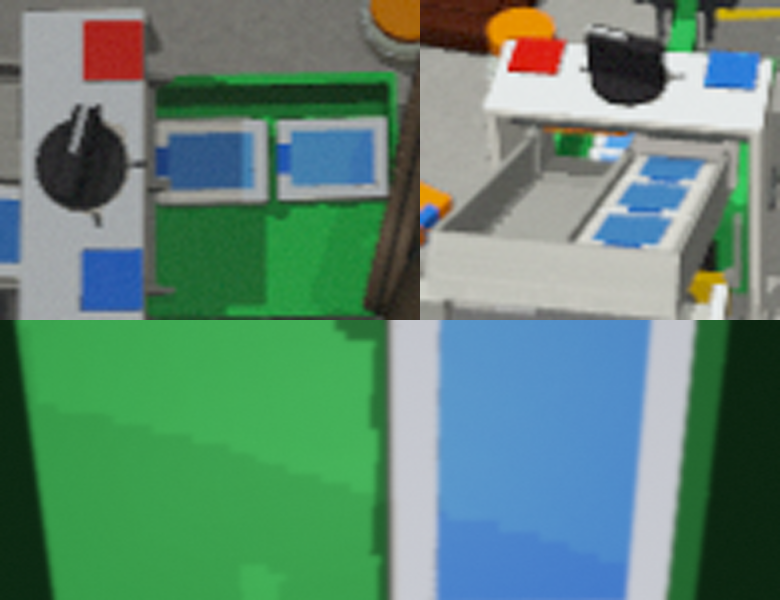

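```bash
python3 - <<'E'
from h import *
im=cv2.imread("pics/w5.png")[:,:,::-1].copy();C=cam("wrist")
h=cv2.cvtColor(im,cv2.COLOR_RGB2HSV);nb=((h[...,1]<40)&(h[...,2]>120))
for r in(60,90,120,130):
    x=np.where((mask(im,"blue")[r]>0)|nb[r])[0];x=x[(x>300)&(x<460)]
    print(r,x.min(),x.max()+1,[(z,np.linalg.norm(np.diff(pl(C,[[x.min(),r],[x.max()+1,r]],z),axis=0))*1000) for z in(.026,.048)])
E
```

```text
60 325 433 [(0.026, np.float64(53.70850408904737)), (0.048, np.float64(46.22905125710408))]
90 325 431 [(0.026, np.float64(54.18971043444898)), (0.048, np.float64(46.643244748137164))]
120 325 428 [(0.026, np.float64(54.17202202496811)), (0.048, np.float64(46.62801962871861))]
130 325 427 [(0.026, np.float64(54.165898901966195)), (0.048, np.float64(46.62274921257304))]
```

The far brick lies flat on the floor, since its width matches at z = 26 mm. I'll check whether the side view's brick pixels near the lip belong to the chute or to the tub.

```bash
python3 - <<'E'
from h import *
S=cam("side");T=cam("top")
lip=np.array([627.6,156.7])/1000;ex=np.array([-.0244,.9997]);ey=np.array([-.9997,-.0244])
P=lambda x,y,z:[*(lip+ex*x+ey*y),z]
for u in(0,37,75):
  for h in (0,.022):
    x=u/1000*.866-h*.5;z=.1+u/1000*.5+h*.866
    print("chute brick u",u,"top face" if h else "floor",proj(S,[P(x,-.0055,z),P(x,-.0605,z)]).round(1).tolist())
for z in(.026,.048):
    q=pl(T,[[274.3,195],[302,195],[288,185],[288,205.7]],z);print("near z",z,np.round(q*1000,1).tolist(),"side px",proj(S,np.c_[q,[z]*4]).round(1).tolist())
t=read_camera("top");s=read_camera("side");cv2.imwrite("pics/s6.png",s[:,:,::-1]);cv2.imwrite("pics/t6.png",t[:,:,::-1])
v=cv2.resize(s[205:260,265:325,::-1],(780,600),interpolation=cv2.INTER_CUBIC);cv2.imwrite("pics/z6.png",v)
E
```

```text
chute brick u 0 floor [[303.0, 234.9], [283.7, 233.3]]
chute brick u 0 top face [[303.3, 227.2], [284.0, 225.7]]
chute brick u 37 floor [[300.7, 238.0], [280.9, 236.4]]
chute brick u 37 top face [[301.1, 230.1], [281.2, 228.5]]
chute brick u 75 floor [[298.3, 241.4], [277.8, 239.7]]
chute brick u 75 top face [[298.7, 233.2], [278.1, 231.6]]
near z 0.026 [[655.8, 163.0], [656.7, 88.7], [683.5, 126.8], [627.4, 125.6]] side px [[295.9, 254.2], [300.6, 236.6], [289.3, 244.5], [307.9, 246.2]]
near z 0.048 [[652.5, 160.6], [653.3, 87.8], [679.6, 125.1], [624.6, 124.0]] side px [[296.8, 248.4], [301.4, 231.2], [290.2, 238.9], [308.7, 240.5]]
```

View pics/z6.png

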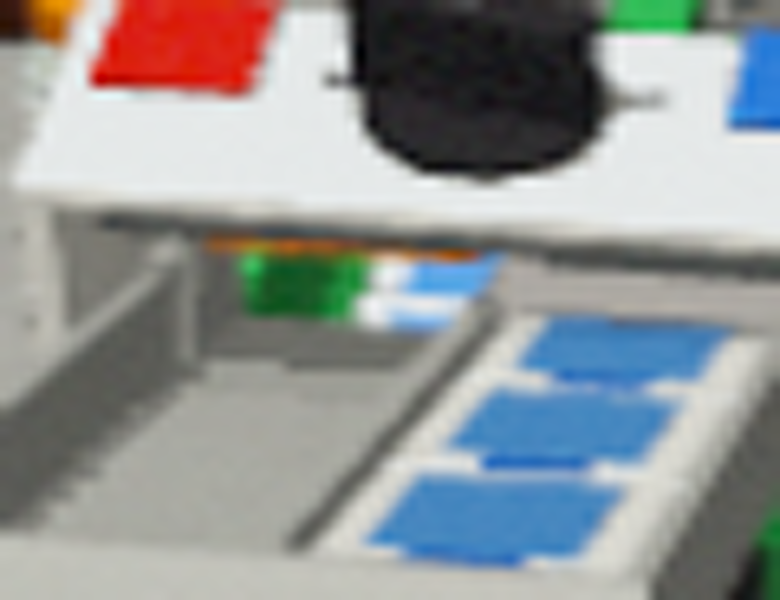

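The view down the red lane shows bare chute floor to the lip, with green tub beyond and no brick on the chute. The brick joint at about (300,232) matches a brick whose top is at z = 48 mm, so the third brick lies under the near one and all three are in the tub. I'll draw back gently along the axis.

```bash

python3 -m jog '{"travel":[[0,-3,0],[0.1,-5,0],[0.1,-7,0],[0.2,-9,0],[0.3,-11,0]],"dr":[[0,0,0],[0,0,0],[0,0,0],[0,0,0],[0,0,0]],"jaw":[255,255,255,255,255]}' | grep -E 'pos|force'
python3 -m jog '{"travel":[[0.3,-12,0],[0.3,-12,0],[0.3,-12,0],[0.3,-12,0],[0.3,-12,0]],"dr":[[0,0,0],[0,0,0],[0,0,0],[0,0,0],[0,0,0]],"jaw":[255,255,255,255,255]}' | grep -E 'pos|force'
python3 -m jog '{"travel":[[0.3,-12,0],[0.3,-12,0],[0.3,-12,0],[0.3,-12,0],[0.3,-12,0]],"dr":[[0,0,0],[0,0,0],[0,0,0],[0,0,0],[0,0,0]],"jaw":[255,255,255,255,255]}' | grep -E 'pos|force'
python3 -m jog '{"travel":[[0.3,-12,0],[0.3,-12,0],[0.3,-12,0],[0.3,-12,0],[0.3,-12,0]],"dr":[[0,0,0],[0,0,0],[0,0,0],[0,0,0],[0,0,0]],"jaw":[255,255,255,255,255]}' | grep -E 'pos|force'
python3 -m jog '{"travel":[[0.3,-12,0],[0.3,-10,0],[0.2,-7,0],[0,-4,0],[0,0,0]],"dr":[[0,0,0],[0,0,0],[0,0,0],[0,0,0],[0,0,0]],"jaw":[255,255,255,255,255]}'
```

```text
eef_pos: [0.633, -0.0771, 0.0415]
contact_force: [0.1, 7.3, 7.6]
eef_pos: [0.6342, -0.136, 0.0409]
contact_force: [-1.3, 8.7, 8.7]
eef_pos: [0.6357, -0.1958, 0.0408]
contact_force: [0.1, 9.2, 6.9]
eef_pos: [0.6372, -0.2556, 0.0408]
contact_force: [-0.2, 9.5, 7.3]
time: 18.2
eef_pos: [0.638, -0.2896, 0.041]
tcp_rot: [0.699, 0.715, 0.002, -0.002]
contact_force: [-1.2, 6.5, 9.2]
opening: 0.217
```

```bash

python3 -m jog '{"travel":[[-3,-5,0],[-7,-10,0],[-8,-11,0],[-8,-11,0],[-8,-11,0]],"dr":[[0,0,1],[0,0,1],[0,0,1],[0,0,1],[0,0,1]],"jaw":[255,255,255,255,255]}'| grep -E 'pos|force'
python3 -m jog '{"travel":[[-8,-11,0],[-8,-11,0],[-8,-12,0],[-8,-12,0],[-8,-12,0]],"dr":[[0,0,1],[0,0,1],[0,0,1],[0,0,1],[0,0,1]],"jaw":[255,255,255,255,255]}'| grep -E 'pos|force'
python3 -m jog '{"travel":[[-6,-9,0],[-3,-5,0],[0,0,0],[0,0,0],[0,0,0]],"dr":[[0,0,0],[0,0,0],[0,0,0],[0,0,0],[0,0,0]],"jaw":[255,255,255,255,255]}'
python3 t.py t7; python3 - <<'E'
from h import *
im=cv2.imread("pics/t7.png")[:,:,::-1].copy();C=cam("top");y=mask(im,"yellow");y[:,:340]=0
for c in blobs(y,15):print(np.round(pl(C,cv2.approxPolyDP(c,3,True)[:,0],0)*1000).tolist())
E
```

```text
eef_pos: [0.6055, -0.3379, 0.0414]
contact_force: [4.3, 7.0, 6.5]
eef_pos: [0.5653, -0.3959, 0.0413]
contact_force: [4.1, 7.1, 8.4]
time: 19.45
eef_pos: [0.5553, -0.4111, 0.0415]
tcp_rot: [0.634, 0.773, 0.001, 0.0]
contact_force: [0.2, 4.1, 8.6]
opening: 0.22
19.45 [ 0.5553 -0.4111  0.0415] [-0.1953  0.9807] [0.2 4.1 8.6]
[[501, 232], [478, 235], [470, 209], [403, 221], [399, 225], [410, 278], [416, 282], [483, 269], [478, 242], [500, 237]] [[561.0, -417.0], [552.0, -359.0], [618.0, -341.0], [585.0, -171.0], [575.0, -160.0], [443.0, -186.0], [433.0, -201.0], [468.0, -369.0], [535.0, -359.0], [548.0, -414.0]]
orange [284.63822526 133.66628745] [[808.94532885 134.19577725]]
orange [337.04241338 154.55376344] [[754.91735386  -2.1504523 ]]
[[666.0, -365.0], [619.0, -135.0], [387.0, -181.0], [426.0, -376.0], [439.0, -390.0], [400.0, -189.0], [611.0, -146.0], [658.0, -357.0], [633.0, -372.0]]
```

The tub is centred in the square, with its rim centre about (527,-268) against the square's (526.5,-273). I'll release and lift straight up.

```bash

python3 -m jog '{"travel":[[0,0,0],[0,0,0],[0,0,0],[0,0,0],[0,0,0]],"dr":[[0,0,0],[0,0,0],[0,0,0],[0,0,0],[0,0,0]],"jaw":[200,150,80,0,0]}'
python3 -m jog '{"travel":[[0,0,0],[0,0,0],[0,0,10],[0,0,25],[0,0,40]],"dr":[[0,0,0],[0,0,0],[0,0,0],[0,0,0],[0,0,0]],"jaw":[0,0,0,0,0]}'
python3 -m jog '{"travel":[[0,0,40],[0,-10,40],[0,-20,40],[0,-30,30],[0,0,0]],"dr":[[0,0,0],[0,0,0],[0,0,0],[0,0,0],[0,0,0]],"jaw":[0,0,0,0,0]}'
python3 -m jog '{"travel":[[0,0,0],[0,0,0],[0,0,0]],"dr":[[0,0,0],[0,0,0],[0,0,0]],"jaw":[0,0,0]}'
python3 t.py t8; python3 - <<'E'
from h import *
t=cv2.imread("pics/t8.png");w=read_camera("wrist")[:,:,::-1];cv2.imwrite("pics/w8.png",w)
cv2.imwrite("pics/c8.png",np.vstack([cv2.resize(t[90:310,130:530],(600,330)),cv2.copyMakeBorder(cv2.resize(w,(416,260)),0,0,0,184,cv2.BORDER_CONSTANT)]))
E
```

```text
time: 19.92
eef_pos: [0.5539, -0.4116, 0.0385]
tcp_rot: [0.633, 0.774, 0.0, -0.001]
contact_force: [-0.3, 0.8, 0.8]
opening: 0.782
time: 20.33
eef_pos: [0.5519, -0.4096, 0.1101]
tcp_rot: [0.633, 0.774, 0.0, -0.005]
contact_force: [0.1, -1.0, -0.3]
opening: 1.003
time: 20.75
eef_pos: [0.5558, -0.4765, 0.2727]
tcp_rot: [0.634, 0.773, -0.002, 0.009]
contact_force: [-0.7, -0.8, 1.9]
opening: 1.002
time: 21.0
eef_pos: [0.5538, -0.4685, 0.2584]
tcp_rot: [0.633, 0.774, 0.0, -0.002]
contact_force: [0.2, -0.2, 0.3]
opening: 1.001
21.0 [ 0.5538 -0.4685  0.2584] [-0.1991  0.98  ] [ 0.2 -0.2  0.3]
[[513, 226], [477, 235], [470, 209], [403, 221], [399, 228], [410, 278], [417, 282], [484, 269], [478, 242], [515, 237]] [[576.0, -448.0], [552.0, -357.0], [618.0, -341.0], [585.0, -171.0], [568.0, -160.0], [443.0, -186.0], [433.0, -203.0], [468.0, -371.0], [535.0, -359.0], [548.0, -452.0]]
orange [284.63936291 133.63557072] [[809.02755446 134.19461334]]
orange [337.03345281 154.50537634] [[755.04484385  -2.1266134 ]]
```

View pics/c8.png

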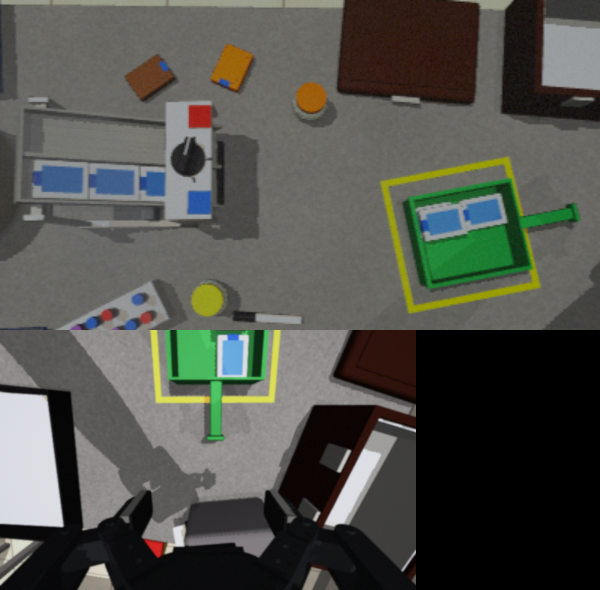

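The tub stands in the square with room all round. The doubled white outline at (440,205) is the third brick under the second. The left lane is full, the selector is at red, and the counter is clear. Handing in.

```bash
python3 -c "
from plant import *
print(sign_off(), get_state()['time'])"
```

```text
the job is handed in; nothing more can be done
the job is handed in; nothing more can be done
```

I finished the job and handed it in after about 21 s of the 64 s allowed. The tub is standing inside the yellow square with all three red-lane bricks in it.

- **Selector:** I turned it +75° to the red tag, which frees the right lane. My first grip on the knob was about 6 mm off its axis, so I regripped before turning. The last top view shows the pointer still at red.
- **Pressing the bar:** I gripped the tub by its handle, slid it in along the dispenser axis and pressed in small steps. Contact came at tool position y ≈ -78 mm, and the stop about 28 mm later. The measured force peaked at about 17 N, and I held it there for more than 2 s.
- **Placing:** I drew the tub back, set it in the square and lifted clear. The tub's centre is about 5 mm from the square's, with roughly 30 mm to spare on each side.

**Last checks:**
- The red lane is empty, and the other lane still has its three bricks.
- No brick is visible on the counter, and the orange-lidded jar had not moved between measurements. I checked the other items only by eye in the last top view.
- The third brick is mostly hidden. I take it to lie under the second one, because the side view showed an empty chute, the upper brick sits at stacked height, and its outline is doubled from above.

No check failed or disagreed with another.

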